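# Shut the falafel press and click its latch over

## Robot

A 6-joint arm with a two-finger parallel gripper is mounted at the origin on the work surface. World frame = base frame: x ahead of the robot, y to its left, z up, the work surface at z = 0. Lengths are in m, angles in rad, forces in N, time in s.
With the tool pointing down it reaches from about 0.325 to 0.875 m from the base axis. Payload 4.4 kg.
Tool frame: the origin (TCP) lies midway between the tips of the shut fingers; the grasp point (between the pads) lies 19 mm behind it; x points along the fingers, y is the direction in which the jaws open and shut, and the axes are right-handed (so a half turn about x gives the same grasp; the last joint's range is limited). The gripper opens to 85 mm and grips with 20 to 120 N. Pads are 22 mm wide; open, the fingers measure 114 mm over their backs; the gripper's body (76 mm by 85 mm) begins 54 mm behind the grasp point. The pads swing forward as they close: fully open they stand 13 mm farther back than shut.
Start: joints at [-1.375, 0.207, 1.542, -0, 1.393, -0.15], TCP at [0.195, -0.541, 0.198] pointing down, gripper open.
Joint ranges: [-2.73, 2.73], [-0.86, 2.22], [0.23, 2.46], [-1.11, 4.25], [0.08, 2.63], [-2.82, 2.82]. Speed limits (rad/s): [2.79, 2.79, 3.14, 3.14, 3.14, 3.14].

## Interface

Orientations are given as [roll, pitch, yaw] about the fixed x, y, z axes, in that order (R = Rz(yaw) Ry(pitch) Rx(roll)).
In Python, from plant import status, read_camera, get_calibration, bot gives the robot as it stands. The module is installed in compiled form; this text tells all that it offers.
- The arm moves only by the tool carry_out, never from a script. Its argument "motion" is a list of rows, each an object with "angular": the turn, a rotation vector about the tool's x, y, z in degrees, a list of three; "delta_pos": the shift along the tool's x, y, z in cm, a list of three; "grip": the finger opening in cm, from 0 to 8.54. In form: [{"angular": [ax, ay, az], "delta_pos": [tx, ty, tz], "grip": grip}, ...]. A call has 1 to 8 rows; each row is the pose to reach, as a shift and turn from the pose commanded when the call began, along the tool's axes at that moment; what a row does not reach only later rows make up. A row lasts 1/12 s, in which the tool goes at most 41.7 mm and 7.16 degrees, less where a joint would pass 70% of its speed; a pose out of reach is approached as far as the arm can. A call with a gripper value outside its range is refused whole. The fingers move at their own pace and stop on an object; "force" is the grip in N (left out, the last holds). Time passes only in rows, so rows that repeat a pose let the fingers close. It gives the time, the measured TCP pose, the force and the opening at its end, in the units of the state.
- status.read_state(): the state, without advancing time (a new reading comes with each control period).
- read_camera(name): name is "scene" or "side" or "wrist"; returns (picture, depth): 420x560x3 uint8, blue, green, red; 420x560 float32, m along the optical axis (not along the pixel's ray), 0 where there is no reading.
- get_calibration(name): a dict with "camera_matrix" (3x3 intrinsics, pixels), "cam_to_world" (4x4, takes a point from camera to world coordinates). Camera axes: x right, y down, z forward; pixel columns grow to the right and rows downward; lengths in m; the calibration is good to about 2 mm. A picture is of the moment at which its call begins: read the wrist's pose just before it. get_calibration takes no time and is no camera call; for the wrist camera it gives the pose at the moment of the call.
- bot.job_done(): hands the job in, once; it reports no verdict.
The state is a dict: "t": time; "qpos": joint angles; "dq": joint speeds; "joint_torque": joint torques, N m; "position": TCP position; "orientation": TCP orientation; "contact_force": force on the tool from outside, world axes, zero at the start; "moment": the same for the moment, N m; "opening": finger opening in m.
Only numpy, scipy, OpenCV 4.12 (cv2) and the standard library are available. Lean on these libraries where they do the work, as an engineer would, in place of code of your own. Each camera call takes 0.05 s, during which the arm holds its last target.

## Task

Swing the open upper half of the falafel press down until the two halves meet fully edge to edge, then turn the red latch knob clockwise past its detent so that it clicks over and locks. Let go, and leave the bowl, sauce bottle, carton and steel pan standing where they are.

Things in the scene. Friction and masses are not known exactly. Their poses are not given: they have to be found in the camera images.
- press: Clamshell falafel press fixed to the counter. Lower half: dark steel, 160 mm (its x) by 220 mm (its y), 60 mm high. Origin: centre of its underside, on the counter. Its +x points to the hinge side, -x to the front, +z up; yaw within 0.5 rad of the world's. On its front a 55 mm high pedestal (x -134 to -80 mm, y -56 to 24 mm) carries the red latch knob.
- press_lid (a joint): Angle of the upper half (aluminium shell, 160 by 220 mm, 36 mm thick, about 0.45 kg): 0 = closed, rims meeting 60 mm above the counter; grows as it opens, to 1.5 rad (nearly upright). Stiff hinge along the press's y through lid_hinge: it stays where it is left and needs about 0.6 N m to push down. If the latch is turned first, its tongue under the lid's front lip holds the lid off.
- lid_hinge (a point): Middle of the hinge line, 80 mm to the press's +x from its centre and 60 mm above the counter.
- lid_handle (a point): Middle of the upper half's black round handle bar: 18 mm diameter, 130 mm long, along the press's y, on two posts 55 mm either side (gap of 25 mm under the bar), 148 mm from the hinge line. Lid closed: 50 mm to -x of the press's centre, 130 mm above the counter. Lid open: it stands out on the lid's far (+x) side; pull it towards the press's -x, then press down on it.
- latch (a joint): Angle of the red latch knob about a vertical axis, growing clockwise from above: 0 = open (stop), lever to the press's -x (straight out in front); 1.57 = locked (stop), lever to the press's +y, tongue over the lid's lip. Sprung detent: turning takes about 0.4 N m early on, easing to none at 0.79 rad (45 degrees); let go before that it springs back to 0, beyond that it snaps on to 1.57 by itself.
- latch_axis (a point): Point on the knob's axis at the middle of the lever's height: 118 mm to the press's -x from its centre, 92 mm above the counter.
- latch_tip (a point): Outer end of the red lever, 68 mm from the axis, 92 mm above the counter. The lever is a straight bar 12 mm thick and 24 mm high (80 to 104 mm above the counter) on a round hub of 38 mm diameter (87 to 106 mm above the counter). Beyond the pedestal nothing is under it: it can be pushed sideways with the fingertips.
- plunger_tip (a point): Outer end of the yellow detent plunger (10 mm diameter), 78 mm above the counter, in a steel housing (top at 89 mm) on the pedestal, 34 to 52 mm to the press's -y of the knob's axis. It stands out 5 mm beyond the housing at rest, about 11 mm midway through the knob's turn, and springs back in when the knob clicks over.
- bowl: Blue ceramic bowl of falafel, 150 mm wide, 90 mm high over the heap; origin at the centre of its underside. Bystander.
- sauce: Red sauce bottle, 60 mm diameter, 150 mm high; origin at the centre of its underside. Bystander.
- carton: White carton with a black band, 60 by 90 by 120 mm high; origin at the centre of its underside. Bystander.
- pan: Open steel pan, 100 by 140 by 50 mm high; origin at the centre of its underside. Bystander.

How it is judged:
By the outcome, as a careful person would: the job done as asked, in the order asked, and still so for the second after the job is handed in, with the robot touching nothing.
It also fails if it takes over 48 s, if anything falls off the work surface, if the arm or the gripper's body presses on something with over 40 N, if the wrist force passes 120 N, or if a joint passes its speed limit or range.

## Working session

There is one attempt and no reset: what is moved stays moved. The work goes in short steps, Python scripts to look and compute and a tool call to move; the robot and the scene stay as the last step left them, time stands still between calls to the robot, and variables do not carry over. Pictures are saved under pics/ and viewed, and the job is handed in when it is done.

Besides the shell and the picture viewer there is one more tool, called as name(argument=value, ...), one argument or row to a line, values as JSON. carry_out: Moves the arm, as the interface text tells. Its arguments: {"type":"object","properties":{"motion":{"type":"array","items":{"type":"object","properties":{"angular":{"type":"array","items":{"type":"number"}},"delta_pos":{"type":"array","items":{"type":"number"}},"grip":{"type":"number"}}}},"force":{"type":"number"}},"required":["motion"]}

```bash
ls; mkdir -p pics
python3 - <<'E'
from plant import status, read_camera, get_calibration, bot
import cv2,numpy as np,pickle
s=status.read_state();print(s)
d={}
for n in ["scene","side","wrist"]:
    c=get_calibration(n);p,z=read_camera(n);cv2.imwrite(f"pics/{n}0.png",p);d[n]=(c,p,z);print(n,c)
pickle.dump(d,open("d0.pkl","wb"))
E
```

```text
pics
{'t': 0.0, 'qpos': array([-1.37552719e+00,  2.07454642e-01,  1.54299918e+00,  1.41072009e-05,
        1.39348400e+00, -1.50504188e-01]), 'dq': array([ 0.00168221,  0.00130982, -0.00134802, -0.00147476, -0.00011439,
        0.00023939]), 'joint_torque': array([ 2.13832565e-03, -3.83025491e+01, -2.91595978e+01,  6.45404796e-06,
        1.05205475e-02,  3.20377389e-06]), 'position': array([ 0.19470632, -0.54012714,  0.19688473]), 'orientation': array([-1.72721907,  1.56845112,  1.7601444 ]), 'contact_force': array([1.33443619, 0.18266087, 1.26078655]), 'moment': array([-0.00024315, -0.01808998,  0.05666981]), 'opening': 0.08536604033849268}
scene {'camera_matrix': array([[413.39796471,   0.        , 283.87423513],
       [  0.        , 413.39796471, 209.54165692],
       [  0.        ,   0.        ,   1.        ]]), 'cam_to_world': array([[ 0.84219581,  0.44386055, -0.30609479,  0.84556323],
       [ 0.53897845, -0.70827132,  0.45591004, -0.45354649],
       [-0.01443768, -0.54894402, -0.83573442,  0.98437471],
       [ 0.        ,  0.        ,  0.        ,  1.        ]])}
side {'c
[... 172 characters left out ...]
am_to_world': array([[ 0.94980419, -0.18110333,  0.25509526,  0.36052287],
       [-0.31279421, -0.56443967,  0.76391599, -0.60509793],
       [ 0.00563816, -0.80536292, -0.59275524,  0.57749428],
       [ 0.        ,  0.        ,  0.        ,  1.        ]])}
wrist {'camera_matrix': array([[349.45794803,   0.        , 281.40875068],
       [  0.        , 349.45794803, 208.24486115],
       [  0.        ,   0.        ,   1.        ]]), 'cam_to_world': array([[ 0.3397963 , -0.89717076, -0.28217564,  0.26744857],
       [-0.94049506, -0.32501552, -0.09916632, -0.5138663 ],
       [-0.00274234,  0.29908114, -0.95422374,  0.37418558],
       [ 0.        ,  0.        ,  0.        ,  1.        ]])}
```

View pics/scene0.png

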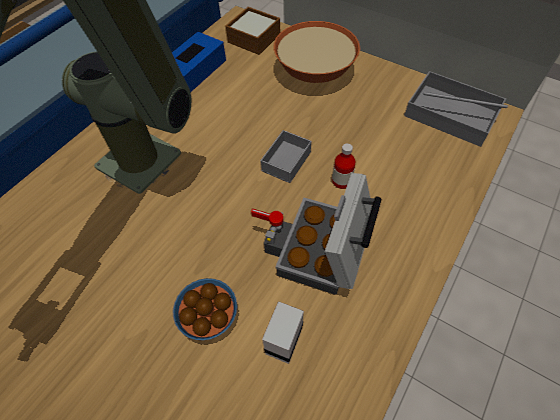

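View pics/side0.png

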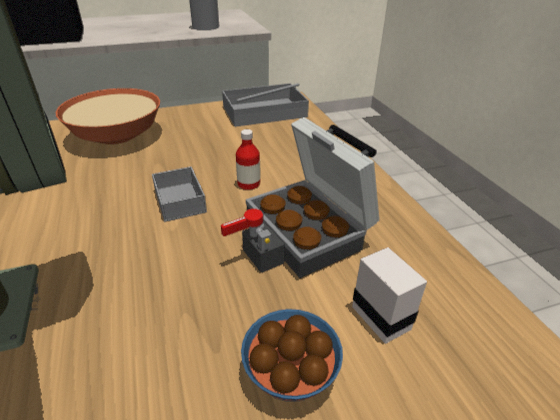

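View pics/wrist0.png

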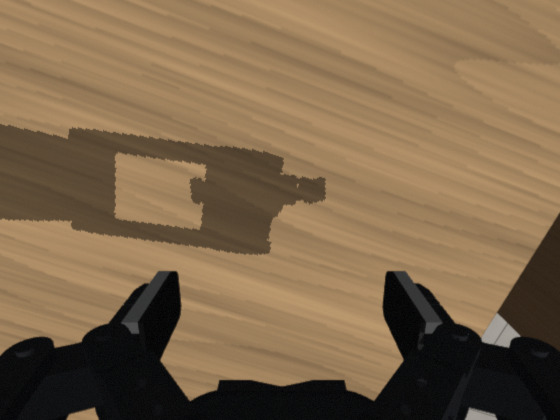

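The scene view shows the press around (320,245), its handle at (372,222), the red hub at (276,218) and the lever tip at about (252,212). In the side view the handle is at (352,140), the hub at (254,216) and the tip at (223,229). Next I'll measure these.

```bash
cat > h.py <<'E'
import numpy as np,cv2
def cloud(c,z):
    K=c["camera_matrix"];T=c["cam_to_world"];v,u=np.mgrid[:z.shape[0],:z.shape[1]]
    P=np.stack([(u-K[0,2])/K[0,0]*z,(v-K[1,2])/K[1,1]*z,z],-1)
    return P@T[:3,:3].T+T[:3,3]
def ray(c,u,v):
    K=c["camera_matrix"];T=c["cam_to_world"]
    return T[:3,3],T[:3,:3]@np.array([(u-K[0,2])/K[0,0],(v-K[1,2])/K[1,1],1])
def onz(c,u,v,h):
    o,d=ray(c,u,v);return o+d*(h-o[2])/d[2]
def tri(c1,p1,c2,p2):
    o1,d1=ray(c1,*p1);o2,d2=ray(c2,*p2)
    s=np.linalg.lstsq(np.stack([d1,-d2],1),o2-o1,rcond=None)[0]
    a,b=o1+s[0]*d1,o2+s[1]*d2
    return (a+b)/2,np.linalg.norm(a-b)
def redmask(p):
    h=cv2.cvtColor(p,cv2.COLOR_BGR2HSV)
    return (((h[...,0]<6)|(h[...,0]>174))&(h[...,1]>190)&(h[...,2]>80))
E
python3 - <<'E'
import pickle,numpy as np,cv2
from h import *
d=pickle.load(open("d0.pkl","rb"))
rois={"scene":(245,290,200,232),"side":(215,270,205,240)}
hr={"scene":(355,385,190,250),"side":(322,380,120,160)}
for n in ["scene","side"]:
    c,p,z=d[n];P=cloud(c,z)
    m=redmask(p);u0,u1,v0,v1=rois[n];mm=np.zeros_like(m);mm[v0:v1,u0:u1]=m[v0:v1,u0:u1]
    Q=P[mm&(z>0)];print(n,"red",len(Q),np.percentile(Q[:,2],[2,50,98]))
    top=Q[Q[:,2]>np.percentile(Q[:,2],98)-.02]
    rng=top-top.mean(0);w,V=np.linalg.eigh(np.cov(rng[:,:2].T));ax=V[:,1]; t=rng[:,:2]@ax
    print("dir yaw",np.degrees(np.arctan2(ax[1],ax[0])),"ends",top[t.argmin()],top[t.argmax()])
    g=p.max(2)<50;u0,u1,v0,v1=hr[n];mm=np.zeros_like(m);mm[v0:v1,u0:u1]=g[v0:v1,u0:u1]
    mm=cv2.morphologyEx(mm.astype(np.uint8),cv2.MORPH_OPEN,np.ones((2,2)))
    k,l,s,ce=cv2.connectedComponentsWithStats(mm);i=1+s[1:,4].argmax();print("handle",s[i],ce[i])
    Q=P[(l==i)&(z>0)];w,V=np.linalg.eigh(np.cov(Q.T));print(np.median(Q,0),V[:,2]);t=(Q-Q.mean(0))@V[:,2];print(Q[t.argmin()],Q[t.argmax()])
    # zoom
    a,b,cc,dd=(235,400,165,300) if n=="scene" else (210,390,110,280)
    cv2.imwrite(f"pics/{n}z.png",cv2.resize(p[cc:dd,a:b],None,fx=4.2 if n=="scene" else 3.4,fy=4.2 if n=="scene" else 3.4,interpolation=cv2.INTER_CUBIC))
    for nm,h in (("60",(.055,.065)),):
        pass
E
```

```text
scene red 254 [0.08699465 0.10521683 0.10981507]
dir yaw -167.40589534649266 ends [ 5.34882613e-01 -3.51578973e-04  1.05237634e-01] [ 0.4528514  -0.01900132  0.10404121]
handle [356 198  26  51 440] [370.71136364 222.99318182]
[0.73936784 0.05296483 0.21195608] [ 0.09019445 -0.60985591  0.78736315]
[0.7046142  0.25897778 0.00110204] [ 0.75424466 -0.01447843  0.2156805 ]
side red 501 [0.08428035 0.10089637 0.10595663]
dir yaw -167.7907254755044 ends [ 0.5308954  -0.00120491  0.10396677] [ 0.44848911 -0.02415429  0.09759554]
handle [332 127  45  31 371] [353.88409704 141.78975741]
[0.73385397 0.03221365 0.20812994] [-0.47319967 -0.75413934  0.45536351]
[ 1.77551251  1.49275965 -0.76166265] [ 0.74551914 -0.01964673  0.21183356]
```

View pics/scenez.png

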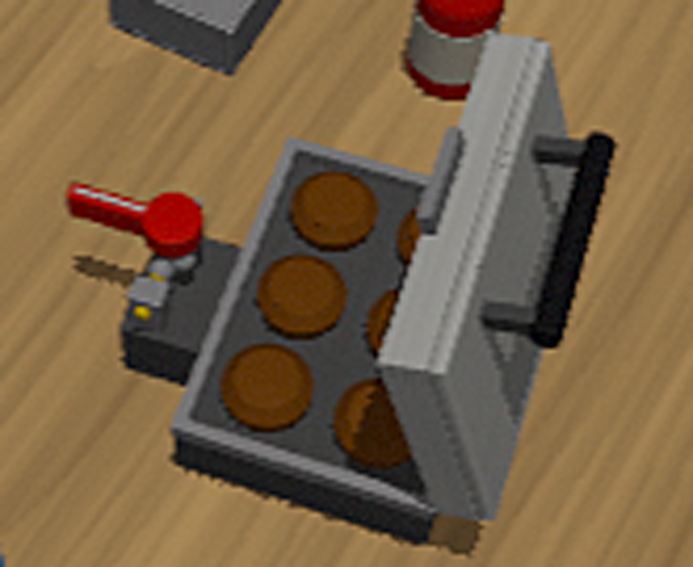

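View pics/sidez.png

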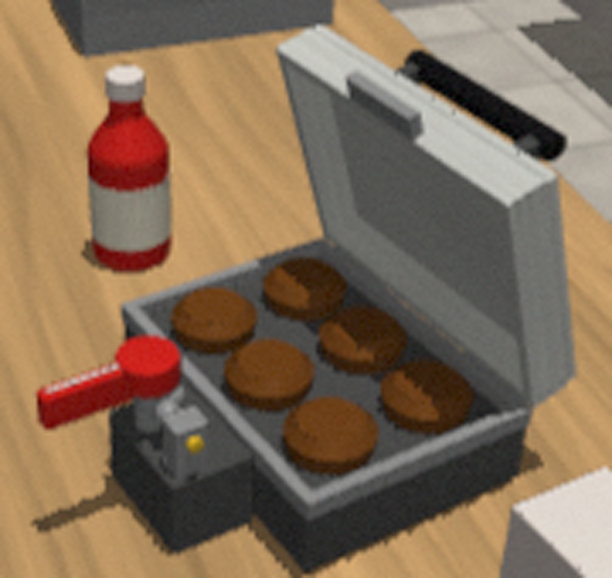

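Run:
```python
import pickle,numpy as np
from h import *
d=pickle.load(open("d0.pkl","rb"));S=d["scene"][0];D=d["side"][0]
pts={"frontleft(-x,+y)":((290,143),(125,303)),"frontright(-x,-y)":((178,428),(305,510)),"backright":((430,510),(525,410)),
"handle+y":((597,142),(418,62)),"handle-y":((550,336),(552,146)),"hub":((174,220),(150,362)),"tiptop":((72,186),(40,393)),"tipbot":((72,207),(44,424))}
R={}
for k,(a,b) in pts.items():
    a=(235+(a[0]+.5)/4.2-.5,165+(a[1]+.5)/4.2-.5);b=(210+(b[0]+.5)/3.4-.5,110+(b[1]+.5)/3.4-.5)
    p,e=tri(S,a,D,b);R[k]=p;print(k,p.round(4),"err",round(e,4))
fl,fr,br=R["frontleft(-x,+y)"],R["frontright(-x,-y)"],R["backright"]
print(np.linalg.norm(fl-fr),np.linalg.norm(fr-br))
y=fl-fr;print("yaw",np.arctan2(-y[0],y[1]),np.arctan2(*(br-fr)[[1,0]]))
hd=R["handle+y"]-R["handle-y"];print("h len",np.linalg.norm(hd),np.arctan2(-hd[0],hd[1]))
print("centre",(fl+br)/2); t=R["hub"]-R["tiptop"];print("lever yaw",np.arctan2(t[1],t[0]))
# robust point cloud of both
for yaw in (0.21,):
  for n in ("scene","side"):
    c,p,z=d[n];P=cloud(c,z)[z>0]
    P=P[(P[:,0]>.45)&(P[:,0]<.85)&(abs(P[:,1])<.2)]
    Q=P[(P[:,2]>.2)&(P[:,2]<.24)];print(n,len(Q),Q.mean(0))
```

```text
frontleft(-x,+y) [0.5313 0.1121 0.0578] err 0.0038
frontright(-x,-y) [ 0.5785 -0.0933  0.0462] err 0.0013
backright [ 0.7304 -0.0625  0.0549] err 0.0022
handle+y [0.724  0.1102 0.2041] err 0.0011
handle-y [ 0.7547 -0.0078  0.2002] err 0.0016
hub [0.5162 0.0007 0.0964] err 0.0012
tiptop [ 0.4502 -0.0127  0.0994] err 0.0007
tipbot [ 0.4503 -0.0155  0.0794] err 0.0005
0.2110533687321173 0.1552145691092316
yaw 0.2259386947956092 0.19983414963293272
h len 0.1219607003421022 0.2543805794274398
centre [0.63083217 0.02478126 0.05634804]
lever yaw 0.20007520445587867
scene 2233 [0.69936132 0.02818494 0.21662126]
side 1968 [0.69294751 0.01893087 0.21448159]
```

```bash
cat >> h.py <<'E'
from scipy.spatial.transform import Rotation as Ro
YAW=.215;C=np.array([.6317,.0267,0])
def w(x,y,z): # press->world
    c,s=np.cos(YAW),np.sin(YAW);return C+np.array([c*x-s*y,s*x+c*y,z])
def loc(p):
    c,s=np.cos(YAW),np.sin(YAW);q=np.asarray(p)-C;return np.array([c*q[0]+s*q[1],-s*q[0]+c*q[1],q[2]])
def RT(jaw): # tool down, jaw (tool y) at world yaw
    x=np.array([0,0,-1.]);y=np.array([np.cos(jaw),np.sin(jaw),0]);return Ro.from_matrix(np.stack([x,y,np.cross(x,y)],1))
def plan(s,targets,R=None):
    R0=Ro.from_euler("xyz",s["orientation"])
    for t in targets:
        print("delta_pos",(R0.inv().apply(np.array(t)-s["position"])*100).round(2),"ang",((R0.inv()*R).as_rotvec(degrees=True).round(1) if R is not None else ""))
E
python3 - <<'E'
from h import *
from plant import status
s=status.read_state();print(Ro.from_euler("xyz",s["orientation"]).as_matrix().round(3))
for k in range(4):
    print(k); plan(s,[[.195,-.54,.33],w(.155,0,.33)],RT(YAW+k*np.pi/2))
print(w(.155,0,.3))
E
```

```text
[[-0.     0.339 -0.941]
 [ 0.002 -0.941 -0.339]
 [-1.    -0.002 -0.   ]]
0
delta_pos [-13.29  -0.04  -0.04] ang [-82.5  -0.1   0.1]
delta_pos [-13.2  -36.54 -75.7 ] ang [-82.5  -0.1   0.1]
1
delta_pos [-13.29  -0.04  -0.04] ang [-172.5   -0.2   -0. ]
delta_pos [-13.2  -36.54 -75.7 ] ang [-172.5   -0.2   -0. ]
2
delta_pos [-13.29  -0.04  -0.04] ang [97.5  0.1  0.1]
delta_pos [-13.2  -36.54 -75.7 ] ang [97.5  0.1  0.1]
3
delta_pos [-13.29  -0.04  -0.04] ang [ 7.5 -0.   0.1]
delta_pos [-13.2  -36.54 -75.7 ] ang [ 7.5 -0.   0.1]
[0.78313134 0.05976885 0.3       ]
```

carry_out(
  motion=[
    {"delta_pos": [-4,0,0],"angular": [7,0,0],"grip": 0},
    {"delta_pos": [-8,0,0],"angular": [7.5,0,0],"grip": 0},
    {"delta_pos": [-12,-1,-2],"angular": [7.5,0,0],"grip": 0},
    {"delta_pos": [-13,-2.5,-5.5],"angular": [7.5,0,0],"grip": 0},
    {"delta_pos": [-13,-4.2,-9],"angular": [7.5,0,0],"grip": 0},
    {"delta_pos": [-13,-6,-12.5],"angular": [7.5,0,0],"grip": 0},
    {"delta_pos": [-13,-7.7,-16],"angular": [7.5,0,0],"grip": 0},
    {"delta_pos": [-13,-9.4,-19.5],"angular": [7.5,0,0],"grip": 0},
  ],
  force=40,
)

```text
t: 0.82
position: [0.3473, -0.3849, 0.328]
orientation: [-2.441, 1.571, 0.915]
contact_force: [0.8, -0.6, -0.4]
opening: -0.0
```

Run:
```python
from h import *
from plant import status
s=status.read_state();plan(s,[w(.155,0,.33)],RT(YAW-np.pi/2));print(s['opening'])
```

```text
delta_pos [ -0.2  -34.17 -52.04] ang [-0. -0.  0.]
-6.521177320448102e-06
```

carry_out(
  motion=[
    {"delta_pos": [0,-2.1,-3.3]},
    {"delta_pos": [0,-4.2,-6.6]},
    {"delta_pos": [0,-6.4,-9.9]},
    {"delta_pos": [0,-8.6,-13.2]},
    {"delta_pos": [0,-10.8,-16.5]},
    {"delta_pos": [0,-13,-19.8]},
    {"delta_pos": [0,-15.2,-23.1]},
    {"delta_pos": [0,-17.3,-26.4]},
  ],
)

```text
validation failed for argument at $.mo...
```

Run:
```python
from h import *
from plant import status
s=status.read_state();plan(s,[w(.155,0,.33)],RT(YAW-np.pi/2));print(s['opening'])
```

```text
delta_pos [ -0.2  -34.17 -52.04] ang [-0. -0.  0.]
-6.521177320448102e-06
```

All three keys must be in every row, so I'm resending it that way.

carry_out(
  motion=[
    {"delta_pos": [0,-2.1,-3.3],"angular": [0,0,0],"grip": 0},
    {"delta_pos": [0,-4.2,-6.6],"angular": [0,0,0],"grip": 0},
    {"delta_pos": [0,-6.4,-9.9],"angular": [0,0,0],"grip": 0},
    {"delta_pos": [0,-8.6,-13.2],"angular": [0,0,0],"grip": 0},
    {"delta_pos": [0,-10.8,-16.5],"angular": [0,0,0],"grip": 0},
    {"delta_pos": [0,-13,-19.8],"angular": [0,0,0],"grip": 0},
    {"delta_pos": [0,-15.2,-23.1],"angular": [0,0,0],"grip": 0},
    {"delta_pos": [0,-17.3,-26.4],"angular": [0,0,0],"grip": 0},
  ],
)

```text
t: 1.48
position: [0.5684, -0.1592, 0.3277]
orientation: [-0.57, 1.57, 2.786]
contact_force: [-0.2, -0.7, 0.2]
opening: 0.0002
```

Run:
```python
from h import *
from plant import status
s=status.read_state();plan(s,[w(.155,0,.33)],RT(YAW-np.pi/2));print(s['opening'],s['qpos'])
```

```text
delta_pos [ -0.24 -16.8  -25.65] ang [0. 0. 0.]
0.0001824701118892095 [-4.19583631e-01  1.73678820e-01  1.31723317e+00 -3.80792833e-05
  1.65126853e+00  9.35994819e-01]
```

carry_out(
  motion=[
    {"delta_pos": [0,-2.1,-3.3],"angular": [0,0,0],"grip": 0},
    {"delta_pos": [0,-4.2,-6.6],"angular": [0,0,0],"grip": 0},
    {"delta_pos": [0,-6.4,-9.9],"angular": [0,0,0],"grip": 0},
    {"delta_pos": [0,-8.6,-13.2],"angular": [0,0,0],"grip": 0},
    {"delta_pos": [0,-10.8,-16.5],"angular": [0,0,0],"grip": 0},
    {"delta_pos": [0,-13,-19.8],"angular": [0,0,0],"grip": 0},
    {"delta_pos": [0,-15,-22.8],"angular": [0,0,0],"grip": 0},
    {"delta_pos": [0,-16.4,-25],"angular": [0,0,0],"grip": 0},
  ],
)

```text
t: 2.15
position: [0.7779, 0.0557, 0.3264]
orientation: [-0.779, 1.569, 2.58]
contact_force: [0.4, 0.3, -0.8]
opening: 0.0
```

Run:
```python
from h import *
from plant import *
s=status.read_state();plan(s,[w(.155,0,.33),w(.155,0,.19)],RT(YAW-np.pi/2));print(loc(s['position']))
for n in ["scene","side"]:
    p,z=read_camera(n);cv2.imwrite(f"pics/{n}1.png",p)
```

```text
delta_pos [-0.36 -0.28 -0.6 ] ang [0.1 0.1 0.1]
delta_pos [13.64 -0.27 -0.62] ang [0.1 0.1 0.1]
[ 0.14901495 -0.00284245  0.3264004 ]
```

View pics/side1.png

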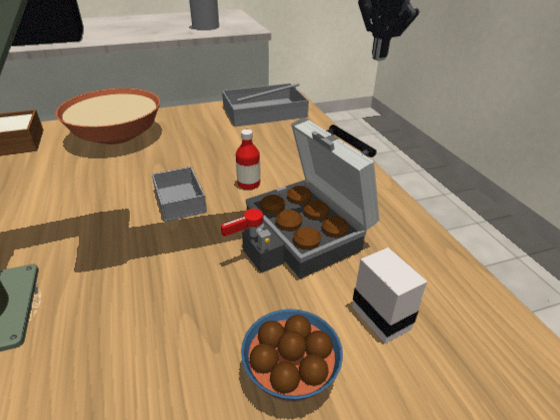

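View pics/scene1.png

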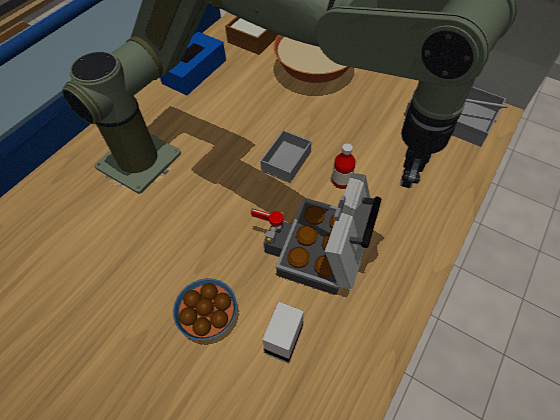

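Scene view: the closed fingertips are at (410,183), above and beyond the bar. Side view: tip at (380,52). I'll lower behind the bar and then check.

carry_out(
  motion=[
    {"delta_pos": [2,0,-0.6],"angular": [0,0,0],"grip": 0},
    {"delta_pos": [5,0,-0.6],"angular": [0,0,0],"grip": 0},
    {"delta_pos": [8,0,-0.6],"angular": [0,0,0],"grip": 0},
    {"delta_pos": [11,0,-0.6],"angular": [0,0,0],"grip": 0},
    {"delta_pos": [13,0,-0.6],"angular": [0,0,0],"grip": 0},
    {"delta_pos": [13.8,0,-0.6],"angular": [0,0,0],"grip": 0},
    {"delta_pos": [13.8,0,-0.6],"angular": [0,0,0],"grip": 0},
  ],
)

```text
t: 2.83
position: [0.7802, 0.0528, 0.186]
orientation: [-0.212, 1.564, -3.139]
contact_force: [-0.1, -0.5, -0.3]
opening: 0.0001
```

Run:
```python
from h import *
from plant import *
s=status.read_state();print(loc(s['position']),s['contact_force'])
a=[read_camera(n)[0] for n in ["scene","side"]]
cv2.imwrite(f"pics/b2.png",np.hstack([cv2.resize(a[0][140:300,240:440],None,fx=2,fy=2),cv2.resize(a[1][80:240,220:420],None,fx=2,fy=2)]))
```

```text
[ 0.1506359  -0.00613249  0.18603215] [-0.06053838 -0.53404751 -0.29467343]
```

View pics/b2.png

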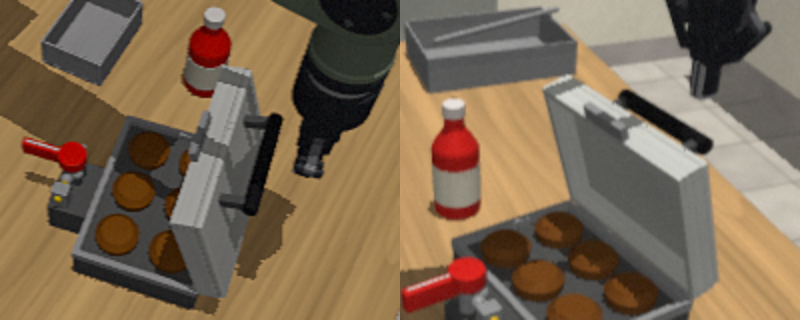

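Run:
```python
from h import *
import pickle
d=pickle.load(open("d0.pkl","rb"));S=d["scene"][0];D=d["side"][0]
p,e=tri(S,(240+309/2,140+173/2),D,(220+303/2,80+95/2));print(p,e,loc(p))
p,e=tri(S,(240+263/2,140+163/2),D,(220+268/2,80+122/2));print("bar",p,e,loc(p))
```

```text
[0.78825774 0.05688772 0.21766642] 0.005345114747272624 [ 0.15939369 -0.0039085   0.21766642]
bar [0.74184927 0.04780558 0.20185659] 0.004025785170033584 [ 0.11211606 -0.00288041  0.20185659]
```

Run:
```python
from h import *
import pickle
from plant import *
d=pickle.load(open("d0.pkl","rb"));S=d["scene"][0];D=d["side"][0]
s=status.read_state();P=s["position"];R0=Ro.from_euler("xyz",s["orientation"]).as_matrix()
out=[]
for n,c in(("scene",S),("side",D)):
    T=np.linalg.inv(c["cam_to_world"]);p=read_camera(n)[0]
    uv=[]
    for Q in (P,P+[0,0,.03],w(.11,0,.202),w(.11,.065,.202),w(.11,-.065,.202)):
        q=T[:3,:3]@Q+T[:3,3];q=c["camera_matrix"]@q;uv.append(q[:2]/q[2])
    print(n,np.round(uv,1))
    u,v=uv[0].astype(int);cr=cv2.resize(p[v-50:v+50,u-60:u+60],None,fx=3.3,fy=3.3)
    cols=[(0,0,255),(0,255,0),(255,0,0),(255,0,0),(255,0,0)]
    for k,a in zip(cols,uv): cv2.circle(cr,tuple(((a-[u-60,v-50])*3.3).astype(int)),3,k,-1)
    out.append(cr)
cv2.imwrite("pics/b3.png",np.hstack(out))
```

```text
scene [[388.9 231.6]
 [391.7 224.5]
 [371.1 221. ]
 [377.8 198.4]
 [363.8 245.4]]
side [[369.4 141. ]
 [371.5 127.7]
 [351.5 140. ]
 [332.2 127.9]
 [373.1 153.5]]
```

View pics/b3.png

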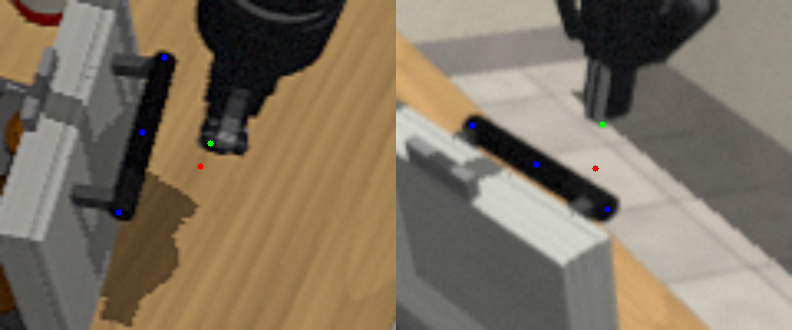

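Run:
```python
from h import *
import pickle
from plant import *
d=pickle.load(open("d0.pkl","rb"));S=d["scene"][0];D=d["side"][0]
print(tri(S,(408,184),D,(380,56)))
s=status.read_state();print(s)
c=get_calibration("wrist");p,z=read_camera("wrist");cv2.imwrite("pics/w3.png",p);print(c["cam_to_world"])
T=np.linalg.inv(c["cam_to_world"])
for dz in(0,.03):
  q=c["camera_matrix"]@(T[:3,:3]@(s["position"]+[0,0,dz])+T[:3,3]);print(q[:2]/q[2])
P=cloud(c,z)
for (u,v) in [(280,270),(280,260),(280,250),(280,280),(280,300),(280,330),(275,300),(290,300)]: print(u,v,P[v,u],z[v,u])
```

```text
(array([0.78237218, 0.05917108, 0.361046  ]), np.float64(0.0024574355421729155))
{'t': 3.0333, 'qpos': array([-4.19447273e-02,  6.64578636e-01,  9.14232568e-01, -6.78906984e-05,
        1.55760833e+00,  1.31425530e+00]), 'dq': array([ 0.00318718, -0.00494275, -0.0043973 ,  0.00289339, -0.00015227,
       -0.00168276]), 'joint_torque': array([-8.06750078e-02, -5.65352046e+01, -2.97169626e+01, -5.29104320e-03,
        5.97132414e-03, -6.23779379e-04]), 'position': array([0.78417365, 0.0533409 , 0.19356891]), 'orientation': array([ 2.87192899,  1.56562276, -0.05506664]), 'contact_force': array([-0.35714979, -0.49095319, -0.35489003]), 'moment': array([ 0.01191903, -0.03281198,  0.03258374]), 'opening': 5.799401072321691e-05}
[[ 2.13854321e-01 -9.33555430e-01 -2.87646637e-01  8.58680170e-01]
 [-9.76865170e-01 -2.04108455e-01 -6.38292937e-02  7.04817364e-02]
 [ 8.77073297e-04  2.94642151e-01 -9.55607259e-01  3.71132055e-01]
 [ 0.00000000e+00  0.00000000e+00  0.00000000e+00  1.00000000e+00]]
[282.59964177 245.94757515]
[282.86463046 271.44513358]
280 270 [0.7949774  0.05700173 0.24420765] 0.14047419
280 260 [0.79573944 0.05719067 0.23663248] 0.14748181
280 250 [0.73739229 0.04493011 0.09208542] 0.30317798
280 280 [0.79521833 0.0570279  0.25283631] 0.13215761
280 300 [0.79492453 0.05692325 0.26620241] 0.11947606
280 330 [0.78294854 0.05431734 0.26588808] 0.12338761
275 300 [0.79416416 0.05851995 0.26555486] 0.12021166
290 300 [0.79572931 0.05360319 0.26632801] 0.119336456
```

View pics/w3.png

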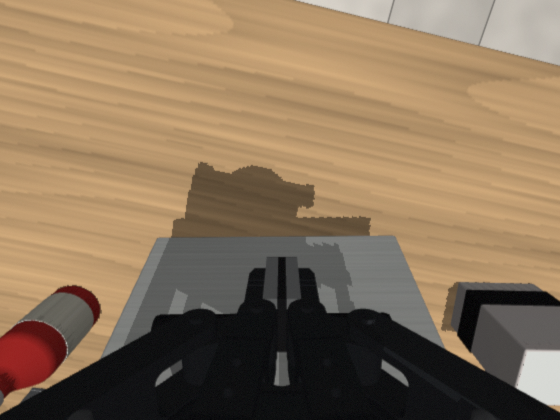

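Run:
```python
from h import *
import pickle
from plant import *
d=pickle.load(open("d0.pkl","rb"))
c,p,z=d["wrist"];P=cloud(c,z)
print("table z, wrist start",np.percentile(P[20:120,50:400,2],[5,50,95]))
m=(z<.25)&(z>0);Q=P[m];print("tips",np.sort(Q[:,2])[[0,20,100,300]]); 
for n in("scene","side"):
    c,p,z=d[n];P=cloud(c,z);Q=P[(abs(P[...,2])<.03)&(P[...,0]>.4)&(P[...,0]<.8)&(abs(P[...,1])<.3)];print(n,np.median(Q[:,2]))
s=status.read_state();c=get_calibration("wrist");p,z=read_camera("wrist");P=cloud(c,z)
print(s["position"],"table now",np.percentile(P[120:160,50:400,2],[5,50,95]))
m=(z<.2)&(z>0);Q=P[m];i=Q[:,2].argsort();print("tips",Q[i[[0,20,100,300]]])
```

```text
table z, wrist start [0.00011728 0.00143405 0.00278545]
tips [0.24368745 0.24505035 0.24658204 0.24886942]
scene 0.0009839831141874589
side -0.0008174401821332
[0.78421451 0.0534673  0.19360207] table now [0.00021652 0.00149429 0.00279402]
tips [[0.73224156 0.1079172  0.19962494]
 [0.7334581  0.10858114 0.20159955]
 [0.75492346 0.01978702 0.20460368]
 [0.75660077 0.01239696 0.20839422]]
```

carry_out(
  motion=[
    {"delta_pos": [1.5,0,0],"angular": [0,0,0],"grip": 0},
    {"delta_pos": [3,0,0],"angular": [0,0,0],"grip": 0},
    {"delta_pos": [3.6,0,0],"angular": [0,0,0],"grip": 0},
    {"delta_pos": [3.6,0,0],"angular": [0,0,0],"grip": 0},
    {"delta_pos": [3.6,0,0],"angular": [0,0,0],"grip": 0},
  ],
)

```text
t: 3.55
position: [0.7827, 0.0537, 0.1544]
orientation: [3.101, 1.571, 0.175]
contact_force: [0.8, 0.9, -0.2]
opening: 0.0004
```

```bash
cat > look.py <<'E'
import sys
from h import *
import pickle
from plant import *
d=pickle.load(open("d0.pkl","rb"))
def look(tag,half=60,fx=3.3,ctr=None):
    s=status.read_state();P=s["position"];print(s["t"],"loc",loc(P).round(4),"F",s["contact_force"].round(1))
    out=[]
    for n in("scene","side"):
        c=d[n][0];T=np.linalg.inv(c["cam_to_world"]);p=read_camera(n)[0]
        def pr(Q):
            q=c["camera_matrix"]@(T[:3,:3]@Q+T[:3,3]);return q[:2]/q[2]
        uv=pr(P if ctr is None else ctr);u,v=np.round(uv).astype(int);u=max(half,min(560-half,u));v=max(half,min(420-half,v))
        cr=cv2.resize(p[v-half:v+half,u-half:u+half],None,fx=fx,fy=fx)
        a=(pr(P)-[u-half,v-half])*fx;cv2.circle(cr,tuple(a.astype(int)),3,(0,0,255),-1)
        print(n,"origin",u-half,v-half,"scale",fx);out.append(cr)
    cv2.imwrite(f"pics/{tag}.png",np.hstack(out))
if __name__=="__main__": look(sys.argv[1],int(sys.argv[2]) if len(sys.argv)>2 else 60,198/int(sys.argv[2]) if len(sys.argv)>2 else 3.3)
E
python3 look.py c1 90
```

```text
3.55 loc [ 0.1533 -0.0058  0.1544] F [ 0.8  0.9 -0.2]
scene origin 296 150 scale 2.2
side origin 277 67 scale 2.2
```

View pics/c1.png

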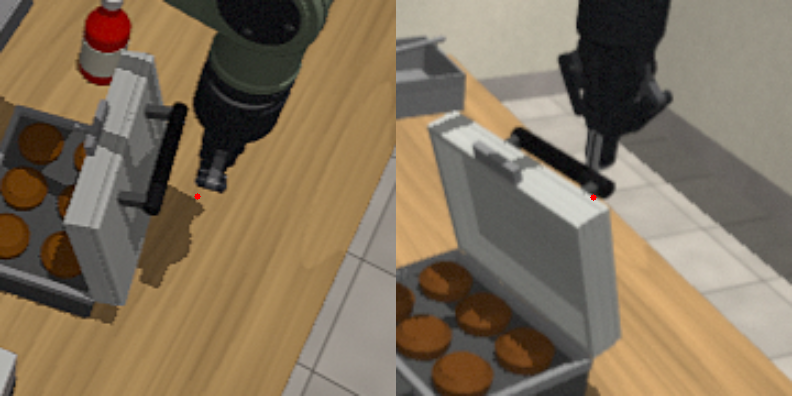

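carry_out(
  motion=[
    {"delta_pos": [0,0,0.8],"angular": [0,0,0],"grip": 0},
    {"delta_pos": [0,0,1.6],"angular": [0,0,0],"grip": 0},
    {"delta_pos": [0,0,2.4],"angular": [0,0,0],"grip": 0},
    {"delta_pos": [0,0,3.2],"angular": [0,0,0],"grip": 0},
    {"delta_pos": [0,0,4],"angular": [0,0,0],"grip": 0},
    {"delta_pos": [0,0,4.8],"angular": [0,0,0],"grip": 0},
    {"delta_pos": [0,0,5.4],"angular": [0,0,0],"grip": 0},
    {"delta_pos": [0,0,6],"angular": [0,0,0],"grip": 0},
  ],
)

```text
t: 4.32
position: [0.7263, 0.0408, 0.1574]
orientation: [2.899, 1.564, -0.028]
contact_force: [3.3, 0.5, 2.1]
opening: -0.0001
```

```bash
python3 look.py c2 90
```

```text
4.3167 loc [ 0.0954 -0.0064  0.1574] F [3.3 0.5 2.1]
scene origin 271 142 scale 2.2
side origin 255 72 scale 2.2
```

View pics/c2.png

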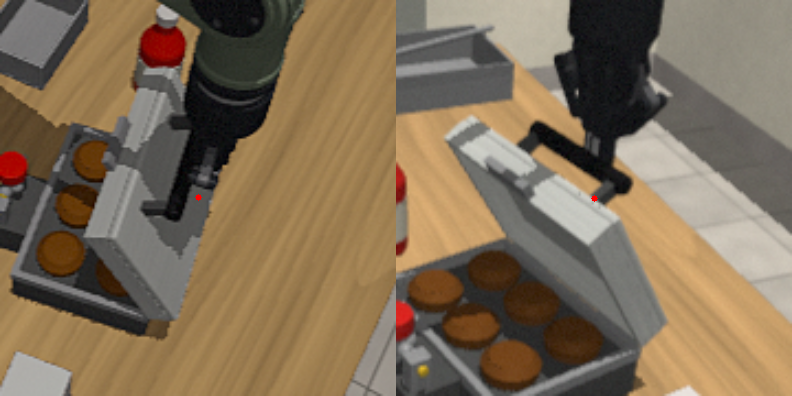

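The lid is following: the bar rests against the fingers, which show at (200,165) in the left crop. I'll keep pulling.

carry_out(
  motion=[
    {"delta_pos": [0,0,0.9],"angular": [0,0,0],"grip": 0},
    {"delta_pos": [0,0,1.8],"angular": [0,0,0],"grip": 0},
    {"delta_pos": [0,0,2.7],"angular": [0,0,0],"grip": 0},
    {"delta_pos": [0.2,0,3.6],"angular": [0,0,0],"grip": 0},
    {"delta_pos": [0.4,0,4.5],"angular": [0,0,0],"grip": 0},
    {"delta_pos": [0.7,0,5.4],"angular": [0,0,0],"grip": 0},
    {"delta_pos": [1,0,6.2],"angular": [0,0,0],"grip": 0},
    {"delta_pos": [1.3,0,7],"angular": [0,0,0],"grip": 0},
  ],
)

```text
t: 5.08
position: [0.6553, 0.0257, 0.1395]
orientation: [-0.138, 1.57, -3.065]
contact_force: [4.3, -0.0, -3.7]
opening: 0.0
```

```bash
python3 look.py c3 90
```

```text
5.0833 loc [ 0.0229 -0.006   0.1395] F [ 4.3 -0.  -3.7]
scene origin 240 136 scale 2.2
side origin 226 89 scale 2.2
```

View pics/c3.png

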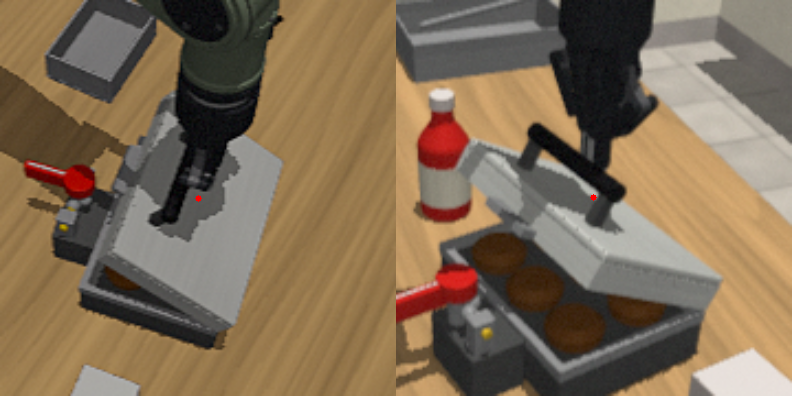

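carry_out(
  motion=[
    {"delta_pos": [0,0,-1],"angular": [0,0,0],"grip": 0},
    {"delta_pos": [-2.5,0,-1],"angular": [0,0,0],"grip": 0},
    {"delta_pos": [-5,0,-1],"angular": [0,0,0],"grip": 0},
    {"delta_pos": [-7.5,0,-0.5],"angular": [0,0,0],"grip": 0},
    {"delta_pos": [-7.5,0,1.5],"angular": [0,0,0],"grip": 0},
    {"delta_pos": [-7.5,0,3],"angular": [0,0,0],"grip": 0},
    {"delta_pos": [-7.5,0,3],"angular": [0,0,0],"grip": 0},
  ],
)

```text
t: 5.77
position: [0.6239, 0.0194, 0.2163]
orientation: [-0.166, 1.567, -3.093]
contact_force: [1.3, -0.2, -0.3]
opening: 0.0
```

```bash
python3 look.py c4 90
```

```text
5.7667 loc [-0.0091 -0.0055  0.2163] F [ 1.3 -0.2 -0.3]
scene origin 229 114 scale 2.2
side origin 214 59 scale 2.2
```

View pics/c4.png

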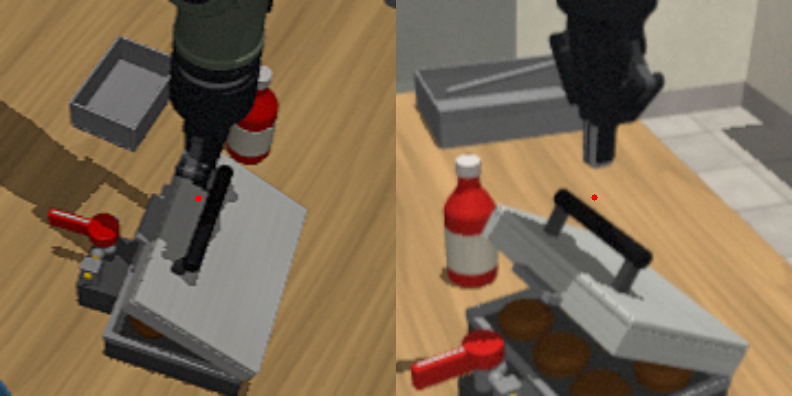

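Run:
```python
from h import *
import pickle
d=pickle.load(open("d0.pkl","rb"));S=d["scene"][0];D=d["side"][0]
for n,a,b in (("b+",(223,173),(166,197)),("b-",(186,266),(246,258)),("tip",(196,180),(202,163))):
    p,e=tri(S,(229+a[0]/2.2,114+a[1]/2.2),D,(214+b[0]/2.2,59+b[1]/2.2));print(n,p,e,loc(p))
```

```text
b+ [0.6190227  0.08349521 0.18396511] 0.0027655249461008805 [-0.00026831  0.05819225  0.18396511]
b- [ 0.64478337 -0.03923839  0.18610803] 0.0013316065127899205 [-0.00128564 -0.06721155  0.18610803]
tip [0.62183261 0.01417242 0.25207023] 0.002235540267470231 [-0.01231294 -0.01013396  0.25207023]
```

carry_out(
  motion=[
    {"delta_pos": [2.5,0,-0.4],"angular": [0,0,0],"grip": 0},
    {"delta_pos": [4.5,0,-0.4],"angular": [0,0,0],"grip": 0},
    {"delta_pos": [5.5,0,-0.2],"angular": [0,0,0],"grip": 0},
    {"delta_pos": [6.3,0,0.2],"angular": [0,0,0],"grip": 0},
    {"delta_pos": [7,0,0.8],"angular": [0,0,0],"grip": 0},
    {"delta_pos": [7.8,0,1.5],"angular": [0,0,0],"grip": 0},
    {"delta_pos": [7.8,0,1.5],"angular": [0,0,0],"grip": 0},
  ],
)

```text
t: 6.45
position: [0.6043, 0.015, 0.1426]
orientation: [-0.009, 1.554, -2.935]
contact_force: [-28.6, -2.7, 34.8]
opening: -0.0002
```

```bash
python3 look.py c5 90
```

```text
6.45 loc [-0.0293 -0.0056  0.1426] F [-28.6  -2.7  34.8]
scene origin 220 129 scale 2.2
side origin 204 95 scale 2.2
```

View pics/c5.png

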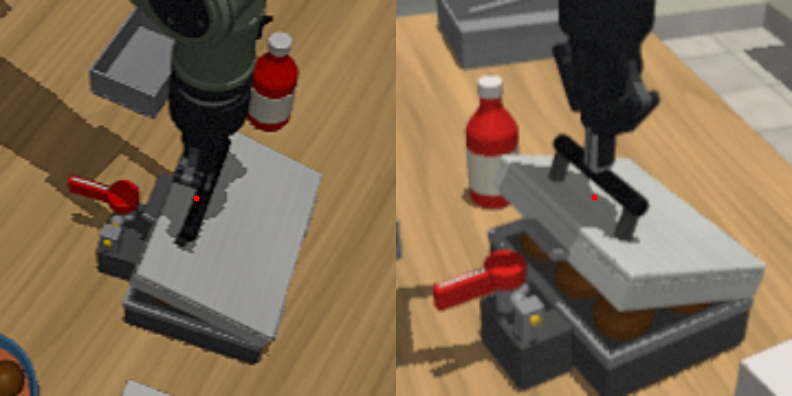

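The fingers have slipped towards the front of the bar: the force is −28 N in x and +35 N up. I'll back off and reposition centred on the bar.

carry_out(
  motion=[
    {"delta_pos": [-1,0,0.5],"angular": [0,0,0],"grip": 0},
    {"delta_pos": [-3,0,0.5],"angular": [0,0,0],"grip": 0},
    {"delta_pos": [-5.5,0,0],"angular": [0,0,0],"grip": 0},
    {"delta_pos": [-5.5,0,0],"angular": [0,0,0],"grip": 0},
    {"delta_pos": [-5.5,0,0],"angular": [0,0,0],"grip": 0},
  ],
)

```text
t: 6.97
position: [0.6136, 0.0163, 0.1951]
orientation: [2.831, 1.567, -0.095]
contact_force: [-0.5, 0.2, 0.1]
opening: 0.0002
```

```bash
python3 look.py c6 70
```

```text
6.9667 loc [-0.0199 -0.0063  0.1951] F [-0.5  0.2  0.1]
scene origin 244 138 scale 2.8285714285714287
side origin 229 90 scale 2.8285714285714287
```

View pics/c6.png

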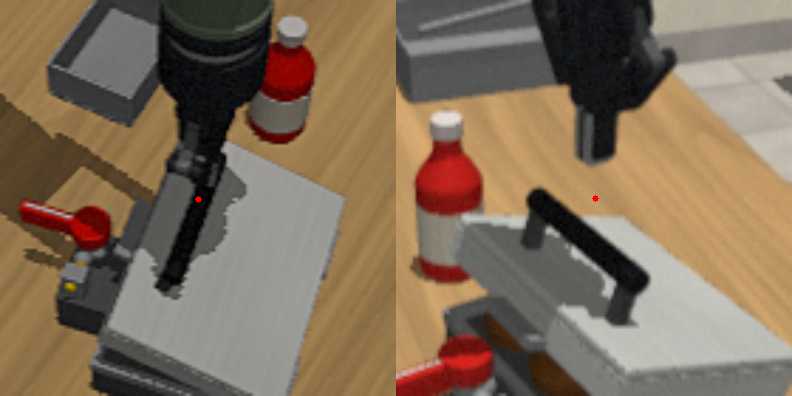

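Run:
```python
from h import *
import pickle
d=pickle.load(open("d0.pkl","rb"));S=d["scene"][0];D=d["side"][0];f=198/70
for n,a,b in (("b-",(170,284),(241,280)),("b+",None,(142,198)),("tip",(197,175),(200,162))):
    if a is None: continue
    p,e=tri(S,(244+a[0]/f,138+a[1]/f),D,(229+b[0]/f,90+b[1]/f));print(n,p,e,loc(p))
# bar from side view: both ends ray with circle constraint: intersect with local circle
for b in((142,198),(241,280)):
    o,dd=ray(D,229+b[0]/f,90+b[1]/f)
    ts=np.linspace(.3,1,7000);P=np.array([loc(o+dd*t) for t in ts]);r=np.hypot(P[:,0]-.08,P[:,2]-.06)
    i=np.where(np.diff(np.sign(r-.148)))[0];print("circle",P[i])
```

```text
b- [ 0.62357863 -0.04450187  0.1637947 ] 0.006971278458330181 [-0.02312512 -0.06782987  0.1637947 ]
tip [0.61121979 0.01616291 0.22460064] 0.003949680560584395 [-0.02225675 -0.00592509  0.22460064]
circle [[-0.02484435  0.05958386  0.1645525 ]]
circle [[-0.02431552 -0.06466752  0.16499156]]
```

carry_out(
  motion=[
    {"delta_pos": [2.5,0,-0.2],"angular": [0,0,0],"grip": 0},
    {"delta_pos": [4.5,0,-0.2],"angular": [0,0,0],"grip": 0},
    {"delta_pos": [5.2,0,0.1],"angular": [0,0,0],"grip": 0},
    {"delta_pos": [5.9,0,0.6],"angular": [0,0,0],"grip": 0},
    {"delta_pos": [6.6,0,1.1],"angular": [0,0,0],"grip": 0},
    {"delta_pos": [7.2,0,1.5],"angular": [0,0,0],"grip": 0},
    {"delta_pos": [7.2,0,1.5],"angular": [0,0,0],"grip": 0},
  ],
)

```text
t: 7.65
position: [0.5942, 0.013, 0.1192]
orientation: [-0.226, 1.565, 3.13]
contact_force: [-0.7, 0.6, -1.3]
opening: -0.0002
```

```bash
python3 look.py c7 70
```

```text
7.65 loc [-0.0395 -0.0054  0.1192] F [-0.7  0.6 -1.3]
scene origin 235 153 scale 2.8285714285714287
side origin 219 126 scale 2.8285714285714287
```

View pics/c7.png

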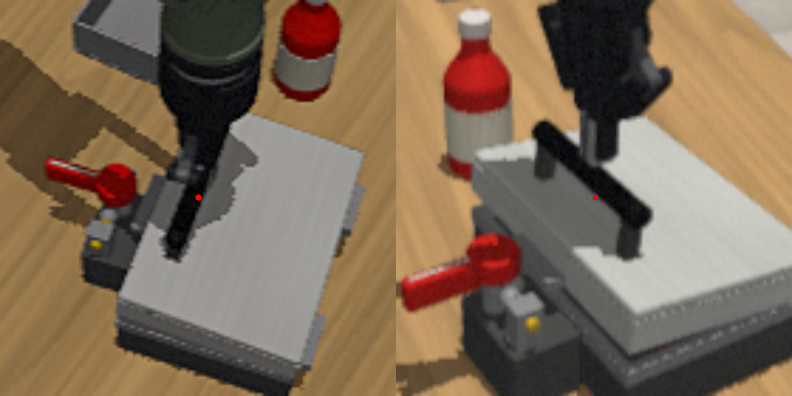

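Run:
```python
from h import *
import pickle
d=pickle.load(open("d0.pkl","rb"));S=d["scene"][0];D=d["side"][0];f=198/70
for b in((150,131),(244,214)):
    o,dd=ray(D,219+b[0]/f,126+b[1]/f)
    ts=np.linspace(.3,1,7000);P=np.array([loc(o+dd*t) for t in ts]);r=np.hypot(P[:,0]-.08,P[:,2]-.06)
    i=np.where(np.diff(np.sign(r-.148)))[0];print("circle",P[i])
p,e=tri(S,(235+177/f,153+240/f),D,(219+244/f,126+214/f));print(e,loc(p))
p,e=tri(S,(235+190/f,153+178/f),D,(219+200/f,126+165/f));print("tip",e,loc(p))
```

```text
circle [[-0.04323205  0.05715751  0.14201567]]
circle [[-0.04262918 -0.06447411  0.14286452]]
0.0009977373870919304 [-0.04007866 -0.06162749  0.13979633]
tip 0.004082639282693312 [-0.04563723 -0.0116639   0.15376507]
```

carry_out(
  motion=[
    {"delta_pos": [0.5,0,0.2],"angular": [0,0,0],"grip": 0},
    {"delta_pos": [1,0,0.4],"angular": [0,0,0],"grip": 0},
    {"delta_pos": [1.3,0,0.5],"angular": [0,0,0],"grip": 0},
    {"delta_pos": [1.6,0,0.6],"angular": [0,0,0],"grip": 0},
    {"delta_pos": [1.6,0,0.6],"angular": [0,0,0],"grip": 0},
  ],
)

```text
t: 8.17
position: [0.5914, 0.0119, 0.1056]
orientation: [2.985, 1.57, 0.058]
contact_force: [-1.4, -0.1, 3.3]
opening: 0.0
```

```bash
python3 look.py c8 70
```

```text
8.1667 loc [-0.0426 -0.0059  0.1056] F [-1.4 -0.1  3.3]
scene origin 234 156 scale 2.8285714285714287
side origin 218 132 scale 2.8285714285714287
```

View pics/c8.png

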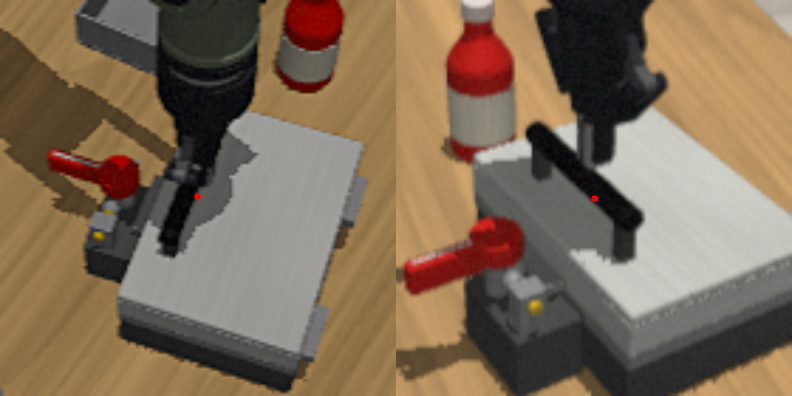

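The lid looks almost shut and the edges nearly meet. I'll press on until the force shows it is seated.

carry_out(
  motion=[
    {"delta_pos": [0.3,0,0],"angular": [0,0,0],"grip": 0},
    {"delta_pos": [0.5,0,0],"angular": [0,0,0],"grip": 0},
    {"delta_pos": [0.5,0,0],"angular": [0,0,0],"grip": 0},
  ],
)

```text
t: 8.52
position: [0.5918, 0.0118, 0.1049]
orientation: [2.537, 1.569, -0.389]
contact_force: [-10.5, 1.1, 24.5]
opening: -0.0003
```

carry_out(
  motion=[
    {"delta_pos": [-2,0,0],"angular": [0,0,0],"grip": 0},
    {"delta_pos": [-5,0,0],"angular": [0,0,0],"grip": 0},
    {"delta_pos": [-7,1,2],"angular": [0,0,0],"grip": 0},
    {"delta_pos": [-7,2.5,5.5],"angular": [0,0,0],"grip": 0},
    {"delta_pos": [-7,4,9],"angular": [0,0,0],"grip": 0},
    {"delta_pos": [-7,4.9,12],"angular": [0,0,0],"grip": 0},
    {"delta_pos": [-7,4.9,13],"angular": [0,0,0],"grip": 0},
    {"delta_pos": [-7,4.9,13],"angular": [0,0,0],"grip": 0},
  ],
)

```text
t: 9.18
position: [0.4728, -0.064, 0.1695]
orientation: [-1.197, 1.57, 2.157]
contact_force: [0.3, 0.5, -0.5]
opening: -0.0001
```

Run:
```python
from look import *
look("c9",90,2.2,w(-.05,0,.09))
s=status.read_state();R0=Ro.from_euler("xyz",s["orientation"]);print(R0.as_matrix().round(3))
print("bowl",onz(d["scene"][0],206,310,.06),loc(onz(d["scene"][0],206,310,.06)))
```

```text
9.1833 loc [-0.1745 -0.0547  0.1695] F [ 0.3  0.5 -0.5]
scene origin 212 136 scale 2.2
side origin 193 118 scale 2.2
[[ 0.002  0.213 -0.977]
 [ 0.    -0.977 -0.213]
 [-1.     0.    -0.002]]
bowl [ 0.50420363 -0.27920962  0.06      ] [-0.18982597 -0.27166546  0.06      ]
```

View pics/c9.png

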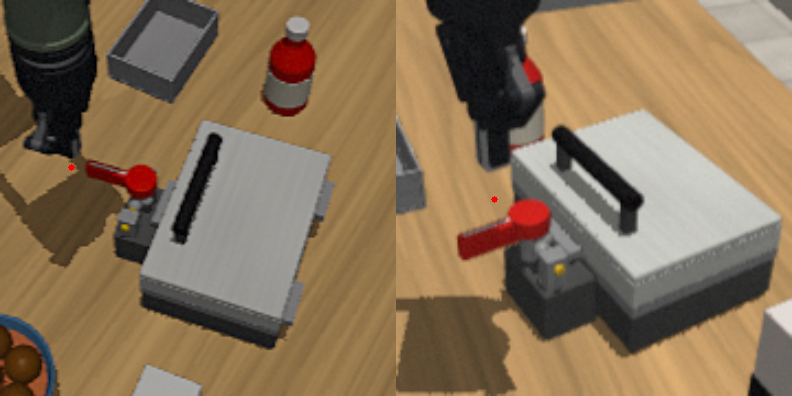

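Run:
```python
from h import *
import pickle
d=pickle.load(open("d0.pkl","rb"));S=d["scene"][0];D=d["side"][0];f=2.2
def t(n,a,b):
    p,e=tri(S,(212+a[0]/f,136+a[1]/f),D,(193+b[0]/f,118+b[1]/f));print(n,round(e,4),loc(p).round(4))
t("tip",(62,148),(98,165));t("bar-",(180,236),(235,202));t("bar+",(214,140),(163,134))
t("lidcorner top -x-y",(142,278),(236,280)); t("levertip",(88,168),(64,247)); t("hub",(141,178),(134,218))
for b in((163,134),(237,200)):
    o,dd=ray(D,193+b[0]/f,118+b[1]/f)
    ts=np.linspace(.3,1,7000);P=np.array([loc(o+dd*q) for q in ts]);r=np.hypot(P[:,0]-.08,P[:,2]-.06)
    i=np.where(np.diff(np.sign(r-.148)))[0];print("circle",P[i])
```

```text
tip 0.0052 [-0.1783 -0.0609  0.2086]
bar- 0.0102 [-0.0491 -0.0647  0.1226]
bar+ 0.0026 [-0.0517  0.061   0.1256]
lidcorner top -x-y 0.0066 [-0.0769 -0.109   0.0822]
levertip 0.0024 [-0.1854 -0.0018  0.0878]
hub 0.0028 [-0.1185  0.      0.0942]
circle [[-0.05238514  0.06186852  0.12630159]]
circle [[-0.05120021 -0.06333315  0.12861856]]
```

Lid closed: the handle bar measures z≈0.127 against the nominal 0.130. The lever tip is at (-0.185, 0) in press axes, still open. Next I'll lower beside it on its −y side.

carry_out(
  motion=[
    {"delta_pos": [3,0,0],"angular": [0,0,0],"grip": 0},
    {"delta_pos": [6,0,0],"angular": [0,0,0],"grip": 0},
    {"delta_pos": [9,0,0],"angular": [0,0,0],"grip": 0},
    {"delta_pos": [11.5,0,0],"angular": [0,0,0],"grip": 0},
    {"delta_pos": [12.5,0,0],"angular": [0,0,0],"grip": 0},
    {"delta_pos": [12.5,0,0],"angular": [0,0,0],"grip": 0},
  ],
)

```text
t: 9.78
position: [0.473, -0.0623, 0.0421]
orientation: [-0.585, 1.565, 2.772]
contact_force: [-0.0, -0.0, 0.5]
opening: 0.0002
```

Run:
```python
from look import *
look("d1",60,3.3,w(-.15,0,.09))
```

```text
9.7833 loc [-0.174  -0.0531  0.0421] F [-0.  -0.   0.5]
scene origin 205 155 scale 3.3
side origin 179 163 scale 3.3
```

View pics/d1.png

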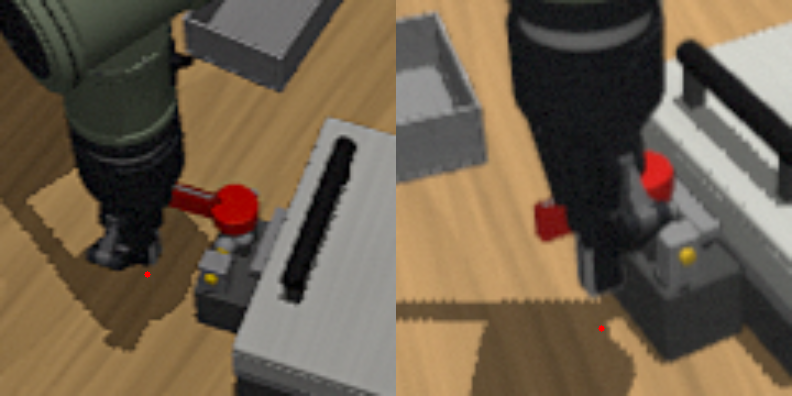

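carry_out(
  motion=[
    {"delta_pos": [0,-0.8,-0.3],"angular": [0,0,0],"grip": 0},
    {"delta_pos": [0,-1.6,-0.5],"angular": [0,0,0],"grip": 0},
    {"delta_pos": [0,-2.4,-0.5],"angular": [0,0,0],"grip": 0},
    {"delta_pos": [0,-3.2,-0.5],"angular": [0,0,0],"grip": 0},
    {"delta_pos": [0,-3.9,-0.5],"angular": [0,0,0],"grip": 0},
    {"delta_pos": [0,-4.6,-0.5],"angular": [0,0,0],"grip": 0},
    {"delta_pos": [0,-4.6,-0.5],"angular": [0,0,0],"grip": 0},
  ],
)

```text
t: 10.47
position: [0.4711, -0.0185, 0.0463]
orientation: [2.154, 1.565, -0.771]
contact_force: [0.5, -5.6, 1.0]
opening: -0.0001
```

Run:
```python
from look import *
look("d2",60,3.3,w(-.15,0,.09))
```

```text
10.4667 loc [-0.1665 -0.0099  0.0463] F [ 0.5 -5.6  1. ]
scene origin 205 155 scale 3.3
side origin 179 163 scale 3.3
```

View pics/d2.png

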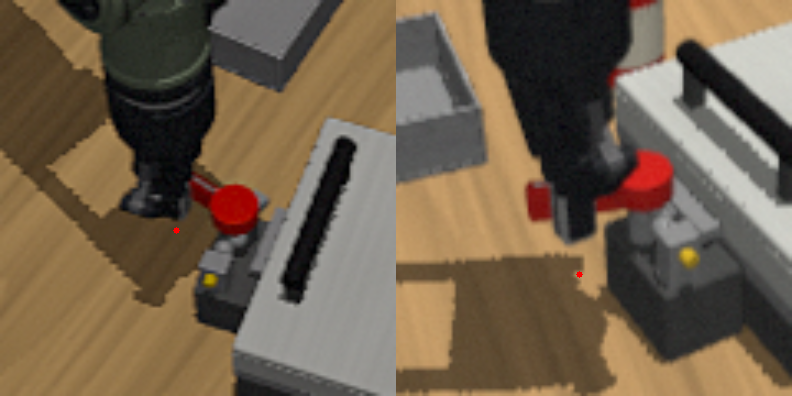

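The lever is turning, about 20°, and the hub is at (235,210) in the left crop. I'll keep pushing past 45°.

carry_out(
  motion=[
    {"delta_pos": [0,-0.8,-0.1],"angular": [0,0,0],"grip": 0},
    {"delta_pos": [0,-1.6,-0.2],"angular": [0,0,0],"grip": 0},
    {"delta_pos": [0,-2.4,-0.4],"angular": [0,0,0],"grip": 0},
    {"delta_pos": [0,-3.1,-0.7],"angular": [0,0,0],"grip": 0},
    {"delta_pos": [0,-3.8,-1],"angular": [0,0,0],"grip": 0},
    {"delta_pos": [0,-4.4,-1.3],"angular": [0,0,0],"grip": 0},
    {"delta_pos": [0,-4.4,-1.3],"angular": [0,0,0],"grip": 0},
  ],
)

```text
t: 11.15
position: [0.473, 0.0297, 0.0451]
orientation: [-1.782, 1.57, 1.576]
contact_force: [0.5, -0.5, 0.5]
opening: 0.0001
```

Run:
```python
from look import *
look("d3",60,3.3,w(-.15,0,.09))
```

```text
11.15 loc [-0.1544  0.0368  0.0451] F [ 0.5 -0.5  0.5]
scene origin 205 155 scale 3.3
side origin 179 163 scale 3.3
```

View pics/d3.png

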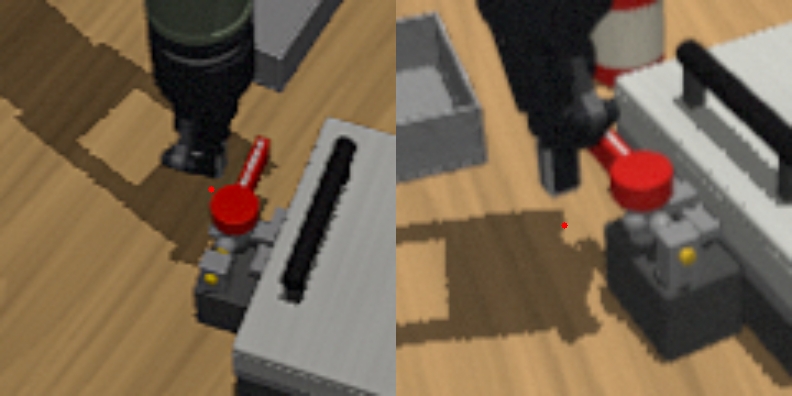

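The lever has snapped over and points along +y, tip at (263,142) in the left crop. Next I'll retreat away from it and up.

carry_out(
  motion=[
    {"delta_pos": [0,0,1.5],"angular": [0,0,0],"grip": 0},
    {"delta_pos": [-2,0,3],"angular": [0,0,0],"grip": 0},
    {"delta_pos": [-6,0,3],"angular": [0,0,0],"grip": 0},
    {"delta_pos": [-10,0,3],"angular": [0,0,0],"grip": 0},
    {"delta_pos": [-14,0.5,4],"angular": [0,0,0],"grip": 0},
    {"delta_pos": [-16,2,5],"angular": [0,0,0],"grip": 0},
    {"delta_pos": [-16,4,6],"angular": [0,0,0],"grip": 0},
    {"delta_pos": [-16,4,6],"angular": [0,0,0],"grip": 0},
  ],
)

```text
t: 11.92
position: [0.4237, -0.0268, 0.2074]
orientation: [2.306, 1.565, -0.624]
contact_force: [-0.1, 0.3, -0.8]
opening: -0.0
```

Run:
```python
from look import *
s=status.read_state();print(s["contact_force"],s["dq"].round(3))
a=[read_camera(n)[0] for n in ("scene","side")]
cv2.imwrite("pics/e1.png",np.hstack([cv2.resize(a[0],(400,300)),cv2.resize(a[1],(400,300))]))
z=[cv2.resize(a[0][160:300,235:375],None,fx=2.8,fy=2.8),cv2.resize(a[1][160:300,210:350],None,fx=2.8,fy=2.8)]
cv2.imwrite("pics/e2.png",np.hstack(z))
```

```text
[-0.0937647   0.28938019 -0.79205247] [ 0.041  0.038  0.039  0.054 -0.003  0.062]
```

View pics/e1.png

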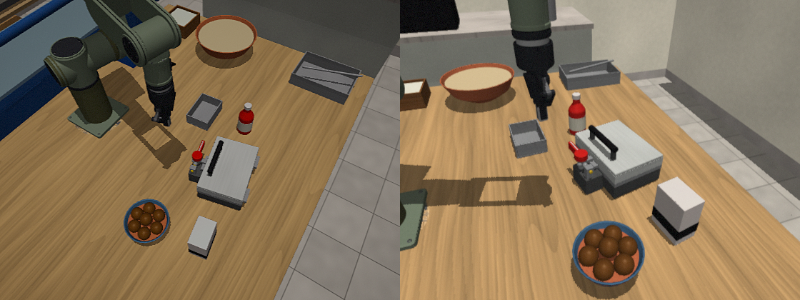

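View pics/e2.png

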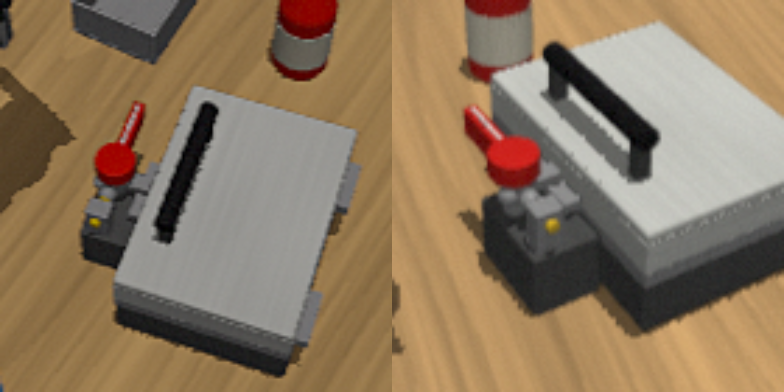

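Run:
```python
from look import *
S=d["scene"][0];D=d["side"][0];f=2.8
def t(a,b):
    p,e=tri(S,(235+a[0]/f,160+a[1]/f),D,(210+b[0]/f,160+b[1]/f));return loc(p),e
h=t((116,158),(122,156));q=t((138,104),(76,112));print(h,q);v=(q[0]-h[0]);print("latch",np.arctan2(v[1],-v[0]))
print("bar",t((209,108),(161,52)),t((165,234),(255,138)))
for n in("scene","side"):
    p=read_camera(n)[0];df=cv2.absdiff(p,d[n][1]).max(2)
    for nm,b in {"scene":{"bowl":(170,275,240,342),"carton":(260,300,305,362),"pan":(258,130,314,182),"bottle":(330,142,350,186)},"side":{"bowl":(240,310,344,395),"carton":(352,248,422,338),"pan":(150,165,207,219),"bottle":(232,130,262,190)}}[n].items():
        r=df[b[1]:b[3],b[0]:b[2]];print(n,nm,(r>50).mean().round(3))
```

```text
(array([-0.11804156,  0.00111611,  0.09617146]), np.float64(0.0015662940967019728)) (array([-0.12106201,  0.06629173,  0.09413244]), np.float64(0.00028424365068759815))
latch 1.5244862049851242
bar (array([-0.05095693,  0.06266776,  0.12624201]), np.float64(4.412841019360514e-06)) (array([-0.04802385, -0.06687237,  0.12502638]), np.float64(0.009759109320695649))
scene bowl 0.0
scene carton 0.0
scene pan 0.0
scene bottle 0.011
side bowl 0.0
side carton 0.0
side pan 0.021
side bottle 0.062
```

Run:
```python
from look import *
for n,b in(("scene",(325,140,365,190)),("side",(228,128,268,192))):
    p=read_camera(n)[0]
    for q in(d[n][1],p):
        m=redmask(q)[b[1]:b[3],b[0]:b[2]];y,x=np.nonzero(m);print(n,len(x),x.mean().round(2),y.mean().round(2),x.min(),x.max(),y.min(),y.max())
s=status.read_state();print(s["contact_force"],s["dq"].round(3));bot.job_done()
```

```text
scene 317 19.64 24.61 10 29 14 47
scene 309 19.74 24.47 10 29 14 47
side 539 19.19 30.92 8 30 12 60
side 473 18.62 27.58 8 30 12 60
[ 0.79833743  1.88203487 -0.17300851] [ 0.005  0.002 -0.004 -0.001 -0.001 -0.002]
the job is handed in; nothing more can be done
```

The lid is closed, the red latch is locked, and the job is handed in at about 12 s of the 48 s allowed, with the gripper clear of everything.

I pulled the upper half over by its handle bar with the shut fingers. Then I pressed it down until it seated: about 25 N on the wrist with no further travel. Last, I pushed the lever clockwise until it snapped over by itself.

**Last checks:**
- **Lid:** the handle bar measures about 0.126 m above the counter, against 0.130 m for fully closed, and the edges look met in both views.
- **Latch:** the lever angle measures 1.52 rad, against 1.57 for locked.
- **Bystanders:** bowl and carton show no image change. The pan shows about 2% changed pixels in the side view only, which I took for shadow. The bottle's outline stands in the same place; its red area came out smaller in the side view, also probably shadow.

**What disagreed or went wrong:**
- **Fingertip height:** the fingertips sat about 30–35 mm higher than the reported TCP. The cameras showed it, and the contact with the handle bar agreed. I worked from the camera heights.
- **Slip on the lid:** on the first press the fingers slid off the front of the bar, giving −29 N sideways and 35 N up. I backed off and pressed again, centred on the bar.
- **Refused call:** one move call was refused because its rows left some keys out. The arm did not move.

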